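Snap the latch knob back onto its square spindle and keep it pressed

TASK

The black latch knob has come off the white cubby: pick it up, turn it so that its square socket matches the square spindle standing on the steel plate, fit it on, and press it straight down past the click until it sits fully home, flat on the plate. Keep pressing firmly after the click, and finish still holding the knob down against the plate with a steady push of about 10 N (do not let go). Leave the pitch pipe, the wooden nut blank and the dish with the marble where they are.

Things in the scene. Friction and masses are not known exactly. Their poses are not given: they have to be found in the camera images.
- cubby: White painted MDF cubby, 300 (x) x 620 (y) x 160 mm high, fixed; origin at the centre of its underside, on the bench top. Its flat top, 160 mm above the origin, carries the plate with the spindle, the knob and the other small things. Its open front and small swing door (ajar) are on the side away from the robot.
- latch: Steel latch fixed on the cubby's top; it does not turn. Origin at the centre of the underside of its plate (60 x 60 x 6 mm), z up along the spindle axis, x and y along the spindle's flats. The square spindle, 14 x 14 mm, rises from 6 to 25 mm above the origin; above it a round nose tapers from 13.6 to 8 mm diameter, up to 29 mm.
- latch_seat (a point): Point on the spindle axis at the plate's upper face, 6 mm above the latch's origin; the knob's origin is here when home. From the two flats facing latch +x and -x, 8 mm above this point, a smooth spring roller of 4 mm radius stands 3 mm proud; the rollers give way inwards and make the click.
- knob: Loose black latch knob, about 60 g, 52 mm tall, standing socket down on the cubby's top. Origin at the centre of its underside, z up. Square skirt 40 x 40 mm, 0 to 30 mm high; on it a bar grip 40 mm long (knob x), 14 mm wide (knob y), from 30 to 52 mm. The skirt's flat top beside the bar may take a push.
- knob_socket (a point): At the knob's origin, centre of the mouth. Square socket parallel to the skirt, fits in any of 4 quarter turns: bevelled mouth, lip 16 x 16 mm up to 4 mm, then 22 x 22 mm up to its ceiling at 25 mm. The lip meets the rollers with the underside about 10 mm above the plate, takes some 6 to 10 N to pass, then, about 4 mm above it, the force drops (click) and the underside goes on to the plate.
- pitch_pipe: Round stainless pitch pipe, a disc 60 mm in diameter and 14 mm thick, lying on the cubby's top; origin at the centre of its underside. Not to be disturbed.
- nut_blank: Small cedar bar, 45 x 10 x 9 mm, lying on the cubby's top; origin at the centre of its underside. Not to be disturbed.
- dish: Small white dish, 56 mm in diameter, 12 mm high, on the cubby's top; origin at the centre of its underside; a 20 mm green glass marble lies in it. Not to be disturbed.
- marble_center (a point): Centre of the glass marble, 20 mm in diameter, in the dish.
There are look-alikes about, which are no part of the job. Of the things like the knob, leave any that is pink; of the rest the larger one is meant.

How it is judged:
On the way, in this order (a step that is already met when the one before it is completed fails the run):
1. the knob's socket is fitted on the square spindle, upright and squared up (z of knob in the frame of latch below 0.022 m and horizontal distance between knob and latch below 0.004 m and angle between knob's own z axis and vertical below 0.15 rad and (angle between the x axis of knob and the x axis of latch, either way round below 0.2 rad or angle between the x axis of knob and the y axis of latch, either way round below 0.2 rad)), for 0.05 s.
2. the knob has clicked home and is pressed on against the plate (z of knob in the frame of latch below 0.008 m and horizontal distance between knob and latch below 0.004 m and contact force between knob and latch above 4 N), for 0.5 s.
At the end, for the whole second after the job is handed in: Knob on the spindle, squared to it, upright within 0.08 rad, centred within 4 mm, underside within 2 mm of the plate; the robot still presses it on the plate with over 4 N. Pitch pipe, nut blank and dish within 20 mm, marble within 30 mm, of their starts (all of step 2 and z of knob in the frame of latch above 0.003 m and angle between knob's own z axis and vertical below 0.08 rad and (angle between the x axis of knob and the x axis of latch, either way round below 0.2 rad or angle between the x axis of knob and the y axis of latch, either way round below 0.2 rad) and contact force between the fingers and knob above 3 N and distance of each of pitch_pipe, nut_blank, dish from where it was at the start of the episode below 0.02 m and distance of marble_center from where it was at the start of the episode below 0.03 m); the arm keeps its last pose, push and grip.
It fails at once if the pitch pipe, nut blank, dish or marble is disturbed (distance of any of pitch_pipe, nut_blank, dish from where it was at the start of the episode above 0.02 m or distance of marble_center from where it was at the start of the episode above 0.03 m).
It also fails if it takes over 48 s, if anything falls off the work surface, if the arm or the gripper's body presses on something with over 40 N, if the wrist force passes 120 N, or if a joint passes its speed limit or range.

ROBOT

A 7-joint arm with a two-finger parallel gripper is mounted at the origin on the work surface. World frame = base frame: x ahead of the robot, y to its left, z up, the work surface at z = 0. Lengths are in m, angles in rad, forces in N, time in s.
With the tool pointing down it reaches from about 0.4 to 0.85 m from the base axis. Payload 10.4 kg.
Tool frame: the origin (TCP) lies at the centre of the arm's flange, where the gripper is bolted on; the fingertips stand 173 mm ahead of it and the grasp point (between the pads) lies 155 mm ahead of it; z points along the fingers, x is the direction in which the jaws open and shut, and the axes are right-handed (so a half turn about z gives the same grasp; the last joint's range is limited). The gripper opens to 85 mm and grips with 20 to 120 N. Pads are 22 mm wide; open, the fingers measure 114 mm over their backs; the gripper's body (76 mm by 85 mm) begins 54 mm behind the grasp point. The pads swing forward as they close: fully open they stand 13 mm farther back than shut.
Start: joints at [-1.2, 0.332, -0.065, 1.46, 0.022, 1.35, -0.088], TCP at [0.24, 0.577, 0.405] pointing down, gripper open.
Joint ranges: [-2.6, 2.6], [-0.5, 2.12], [-1.47, 1.34], [0.16, 2.42], [-1.27, 4.41], [0.06, 2.06], [-2.6, 2.6]. Speed limits (rad/s): [2.22, 2.22, 2.79, 2.79, 3.14, 3.14, 3.14].

INTERFACE

Orientations are given as [roll, pitch, yaw] about the fixed x, y, z axes, in that order (R = Rz(yaw) Ry(pitch) Rx(roll)).
In Python, from plant import manip gives the robot as it stands. The module is installed in compiled form; this text tells all that it offers.
- The arm moves only by the shell command python3 -m creep 'ROWS' [OPENING] [FORCE]. ROWS is JSON, one flat list of numbers, 6 for each row, row after row: the shift along the tool's x, y, z in units of 25 mm (1.0 is 25 mm), then the turn, a rotation vector about the tool's x, y, z in rad. A call has 1 to 20 rows; each row shifts and turns the commanded pose from where the row before left it, along the tool's axes as they then stand; what a row does not reach is not made up. A row lasts 1/8 s, in which the tool goes at most 62.5 mm and 10.7 degrees, less where a joint would pass 70% of its speed; a pose out of reach is approached as far as the arm can. A call is refused whole if a number of a shift passes 1 or a number of a turn 0.188, either way. A call with a gripper value outside its range is refused whole. OPENING is the gripper's target within -1 to 1 (shut at 1, half-way at 0, fully open at -1), set as the call begins (- or left out, the last holds). The fingers move at their own pace and stop on an object; FORCE is the grip in N (left out, the last holds). Time passes only in rows, so rows that do not move let the fingers close. It gives the time, the measured TCP pose, the force and the opening at its end, in the units of the state.
- manip.read_state(): the state, without advancing time (a new reading comes with each control period).
- manip.capture(name): name is "side" or "top"; returns the picture (384x512x3 uint8, red, green, blue); there is no depth.
- manip.camera_model(name): a dict with "fx", "fy", "cx", "cy" (pixels), "world_from_camera" (4x4, takes a point from camera to world coordinates). Camera axes: x right, y up, looking along -z (the intrinsics and any distortion apply to the point x, -y, -z); pixel columns grow to the right and rows downward; lengths in m; the calibration is good to about 2 mm. A picture is of the moment at which its call begins. camera_model takes no time and is no camera call.
- manip.job_done(): hands the job in, once; it reports no verdict.
Trained networks look in the newest picture that a camera, given by its name, has taken for a name from the list of things; names that differ only in an ending like _2 or _b are one class to them, and where a whole thing is asked for, a point or a joint stands for the part that bears it (a point fixed in the world has none). Each returns a list of dicts, best first, with "p" (0 to 1); they miss things now and then, are a little off and sometimes report something else, mostly with a low value. They report only what shows in the picture. A call takes as long as a camera call. They do not tell look-alikes from the thing itself.
- manip.search_frame(camera, label): "location" ([column, row] in pixels, amid what is visible of it).
- manip.silhouettes(camera, label): "pixels" (384x512 bool, what is visible of it) and "location" ([column, row] in pixels, amid what is visible of it).
- manip.landmark_of(camera, label): "location" ([column, row] in pixels: a listed point, or the origin of a listed thing).
The state is a dict: "t": time; "qpos": joint angles; "joint_vel": joint speeds; "joint_efforts": joint torques, N m; "position": TCP position; "ee_rot": TCP orientation; "wrist_force": force on the tool from outside, world axes, zero at the start; "wrist_torque": the same for the moment, N m; "width": finger opening in m.
Only numpy, scipy, OpenCV 4.12 (cv2) and the standard library are available. Lean on these libraries where they do the work, as an engineer would, in place of code of your own. Each camera call takes 0.05 s, during which the arm holds its last target.

## Working session

There is one attempt and no reset: what is moved stays moved. The work goes in short steps, Python scripts to look and compute and a shell command to move; the robot and the scene stay as the last step left them, time stands still between calls to the robot, and variables do not carry over. Pictures are saved under pics/ and viewed, and the job is handed in when it is done.

```bash
mkdir -p pics
python3 - <<'E'
from plant import manip
import cv2
s=manip.read_state(); print({k:(v if not hasattr(v,'tolist') else v.tolist()) for k,v in s.items()})
for c in ("side","top"):
    im=manip.capture(c); cv2.imwrite(f"pics/{c}0.png",im[:,:,::-1])
    m=manip.camera_model(c); print(c,m)
    for l in ("knob","latch","pitch_pipe","nut_blank","dish","knob_socket","latch_seat"):
        for d in manip.landmark_of(c,l): print(c,l,[round(float(x),1) for x in d["location"]],round(float(d["p"]),2))
E
```

```text
{'t': 0.0, 'qpos': [-1.1996037730492424, 0.33289680473154437, -0.06468877932532195, 1.4609175532978311, 0.02162105854529533, 1.3499034011484814, -0.08847931509752563], 'joint_vel': [-0.00021326334713929823, -0.000732640761798119, -0.0007580259516493207, -0.0020899256286049934, -0.0013296907817452628, 0.0001183387276424672, -0.0013453430769205155], 'joint_efforts': [-0.0010164871491724625, -62.54399299621582, 0.04834795603528619, -39.16087031364441, 0.01603002136107534, 0.009761924156919122, -1.2620294143061983e-06], 'position': [0.23976571644630187, 0.5770517331576952, 0.40391151059189934], 'ee_rot': [3.1415034026057973, 0.0014262285610657788, 1.1770389033511761], 'wrist_force': [-0.23844912470843554, 0.6067895458585058, -0.9158292786912664], 'wrist_torque': [0.011558350132071307, -0.07795454361845941, 0.05213031297501974], 'width': 0.08508434887756827}
side {'fx': 370.70080868966534, 'fy': 370.70080868966534, 'cx': 253.8806219140108, 'cy': 190.54238854139834, 'world_from_camera': array([[ 0.9868684 ,  0.13293615, -0.09175374,  0.43102068],
       [-0.16049158,  0.74279382, -0.649999
[... 570 characters left out ...]
'fy': 474.2096077328617, 'cx': 254.68177100324974, 'cy': 190.14907500705692, 'world_from_camera': array([[-0.01573053,  0.983695  , -0.17915551,  0.34188306],
       [-0.99949935, -0.0105508 ,  0.02982819,  0.01842007],
       [ 0.02745161,  0.17953503,  0.98336849,  1.07818472],
       [ 0.        ,  0.        ,  0.        ,  1.        ]])}
top knob [221.0, 279.3] 0.69
top knob [163.1, 284.3] 0.68
top knob [165.5, 173.6] 0.56
top latch [305.5, 154.1] 0.7
top pitch_pipe [242.1, 140.4] 0.61
top nut_blank [112.0, 150.0] 0.65
top dish [367.9, 150.8] 0.97
top knob_socket [163.6, 284.2] 0.66
top knob_socket [222.0, 276.3] 0.65
top knob_socket [164.2, 176.7] 0.59
top latch_seat [308.4, 153.4] 0.62
```

View pics/side0.png

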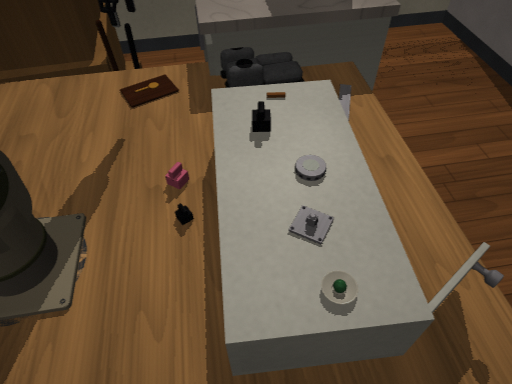

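View pics/top0.png

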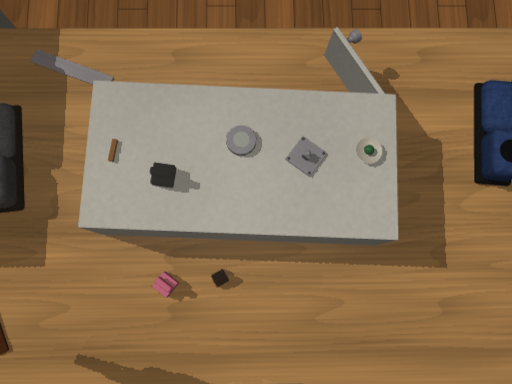

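Three things look like the knob in the top view: black on the cubby at (164,175), pink on the bench at (165,285), and small black on the bench at (220,278). The pink one is excluded. Of the two black ones, the one on the cubby is larger and stands on the cubby's top as described. I'll confirm that in a crop and measure.

```bash
cat > h.py <<'E'
import numpy as np, cv2
from plant import manip
def ray(c,uv):
    m=manip.camera_model(c); T=m["world_from_camera"]
    d=T[:3,:3]@np.array([(uv[0]-m["cx"])/m["fx"],-(uv[1]-m["cy"])/m["fy"],-1.0]); return T[:3,3],d
def atz(c,uv,z):
    o,d=ray(c,uv); return o+d*(z-o[2])/d[2]
def proj(c,P):
    m=manip.camera_model(c); T=m["world_from_camera"]
    p=(np.asarray(P,float)-T[:3,3])@T[:3,:3]
    return np.stack([m["cx"]+m["fx"]*p[...,0]/-p[...,2], m["cy"]-m["fy"]*p[...,1]/-p[...,2]],-1)
def tri(a,b):
    o1,d1=ray("side",a);o2,d2=ray("top",b)
    t=np.linalg.lstsq(np.stack([d1,-d2],1),o2-o1,rcond=None)[0]
    p,q=o1+t[0]*d1,o2+t[1]*d2
    return (p+q)/2,np.linalg.norm(p-q)
E
python3 - <<'E'
from h import *
np.set_printoptions(precision=4,suppress=True)
s={c:cv2.imread(f"pics/{c}0.png") for c in("side","top")}
for n,a,b in [("knob",(260.4,123.8),(165.5,173.6)),("latch",(310.5,227.1),(305.5,154.1)),("pipe",(306.4,171.3),(242.1,140.4)),("dish",(339.8,290.3),(367.9,150.8)),("nut",(277.2,95.6),(112,150)),("small",(184.6,217),(221,279.3)),("pink",(179.5,181.4),(163.1,284.3))]:
    print(n,tri(a,b),atz("top",b,.16),atz("side",a,.16))
for c,l in [("top","knob"),("top","latch"),("side","knob"),("side","latch")]:
    manip.capture(c) if l=="knob" else 0
    for i,d in enumerate(manip.silhouettes(c,l)):
        m=d["pixels"].astype(np.uint8); cs=max(cv2.findContours(m,0,2)[0],key=cv2.contourArea)
        print(c,l,round(float(d["p"]),2),d["location"],m.sum(),cv2.minAreaRect(cs))
k=cv2.resize(s["top"][140:210,130:210],None,fx=5,fy=5,interpolation=2); l=cv2.resize(s["top"][120:190,270:350],None,fx=5,fy=5,interpolation=2)
k2=cv2.resize(s["side"][90:150,225:305],None,fx=5,fy=5,interpolation=2)[:225]; l2=cv2.resize(s["side"][195:255,270:350],None,fx=5,fy=5,interpolation=2)[:225]
k2=cv2.resize(s["side"][95:140,225:305],(400,225),interpolation=2);l2=cv2.resize(s["side"][202:247,270:350],(400,225),interpolation=2)
im=np.vstack([np.hstack([k,l]),np.hstack([k2,l2])]); im=np.clip(im.astype(float)*1.8,0,255).astype(np.uint8); cv2.imwrite("pics/crop0.png",im); print(im.shape)
E
```

```text
knob (array([0.5404, 0.1642, 0.17  ]), np.float64(0.003029374955705653)) [0.5442 0.1659 0.16  ] [0.541  0.1761 0.16  ]
latch (array([ 0.5808, -0.1129,  0.156 ]), np.float64(0.003391791496233227)) [ 0.5815 -0.1124  0.16  ] [ 0.5779 -0.1158  0.16  ]
pipe (array([0.6072, 0.0143, 0.1617]), np.float64(0.006051478453256138)) [0.6109 0.0142 0.16  ] [0.6046 0.0152 0.16  ]
dish (array([ 0.5885, -0.2382,  0.1624]), np.float64(0.0037530556125914528)) [ 0.5872 -0.2387  0.16  ] [ 0.5912 -0.2371  0.16  ]
nut (array([0.596 , 0.2722, 0.1607]), np.float64(0.005901158043584512)) [0.5931 0.2723 0.16  ] [0.5993 0.2741 0.16  ]
small (array([0.3405, 0.0644, 0.0062]), np.float64(0.00705983708393603)) [0.3377 0.0573 0.16  ] [ 0.3636 -0.0559  0.16  ]
pink (array([ 0.3307,  0.1945, -0.0105]), np.float64(0.005478364531188707)) [0.3301 0.1666 0.16  ] [0.3573 0.0324 0.16  ]
top knob 0.79 [162.3, 283.5] 393 ((164.26548767089844, 283.9822998046875), (20.319570541381836, 20.507715225219727), 41.18592834472656)
top knob 0.69 [216.4, 280.6] 196 ((219.4000244140625, 278.3000183105469), (14.310833930969238, 13.86362075805664), 63.43495178222656)
top latch 0.65 [306.0, 155.7] 853 ((305.4230651855469, 156.1153564453125), (30.785863876342773, 29.121761322021484), 33.6900634765625)
side knob 0.87 [263.5, 116.8] 474 ((261.5, 116.5), (29.0, 19.0), 90.0)
side knob 0.76 [185.5, 214.5] 250 ((182.25003051757812, 213.7500457763672), (19.798988342285156, 14.849241256713867), 45.0)
side knob 0.69 [178.6, 174.9] 384 ((176.75001525878906, 176.25001525878906), (19.798988342285156, 21.92030906677246), 45.0)
side latch 0.87 [309.8, 226.5] 977 ((309.5008850097656, 223.88673400878906), (36.348758697509766, 28.607818603515625), 22.2490234375)
(575, 800, 3)
```

View pics/crop0.png

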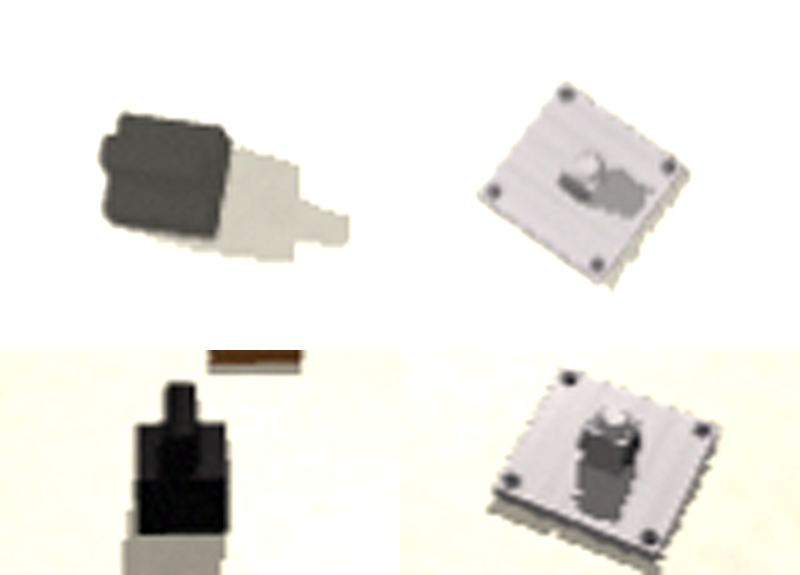

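The crop confirms it: the dark object on the cubby, around (164,175), is the large black knob, with its bar running roughly along image columns. The latch plate is rotated about 35°. Next I'll fit the models of both to the pictures for accurate poses.

```bash
cat > fit.py <<'E'
from h import *
from scipy.optimize import minimize
def box(x0,x1,y0,y1,z0,z1): return np.array([[x,y,z] for x in(x0,x1) for y in(y0,y1) for z in(z0,z1)],float)
KN=[box(-.02,.02,-.02,.02,0,.03),box(-.02,.02,-.007,.007,.03,.052)]
PL=[box(-.03,.03,-.03,.03,0,.006)]
S=8
def render(c,parts,p,shape,org,off=(0,0)):
    x,y,z,a=p; R=np.array([[np.cos(a),-np.sin(a),0],[np.sin(a),np.cos(a),0],[0,0,1]])
    m=np.zeros((shape[0]*S,shape[1]*S),np.uint8)
    for b in parts:
        uv=(proj(c,b@R.T+[x,y,z])-org+off+0.5)*S
        cv2.fillConvexPoly(m,cv2.convexHull(np.round(uv).astype(np.int32)),1)
    return cv2.resize(m.astype(np.float32),(shape[1],shape[0]),interpolation=cv2.INTER_AREA)
def fit(obs,parts,p0,z,offs=None):
    # obs: list (cam,soft mask,org)
    def cost(v):
        return sum(np.abs(render(c,parts,(v[0],v[1],z,v[2]),m.shape,o)-m).sum() for c,m,o in obs)
    best=None
    for a in p0[2]:
        s=np.array([[p0[0],p0[1],a]]*4); s[1,0]+=.006;s[2,1]+=.006;s[3,2]+=.15
        r=minimize(cost,s[0],method="Nelder-Mead",options=dict(initial_simplex=s,xatol=1e-5,fatol=1e-3))
        if best is None or r.fun<best.fun: best=r
    return best
E
python3 - <<'E'
from fit import *
np.set_printoptions(precision=4,suppress=True)
s={c:cv2.imread(f"pics/{c}0.png").max(2).astype(float) for c in("side","top")}
def crop(c,x0,x1,y0,y1): return s[c][y0:y1,x0:x1],np.array([x0,y0])
# knob: dark
o=[]
for c,b in (("top",(140,190,150,200)),("side",(235,290,95,140))):
    g,org=crop(c,*b); print(c,np.percentile(g,[1,10,50,90]))
    bg=np.median(g); m=(g<(55 if c=="top" else 50)).astype(np.float32)
    n,l,st,_=cv2.connectedComponentsWithStats(m.astype(np.uint8)); m=(l==1+np.argmax(st[1:,4])).astype(np.float32); print(m.sum())
    o.append((c,m,org))
for sel in (o,o[:1],o[1:]):
    r=fit(sel,KN,(.544,.165,[1.3,1.6,1.8]),.16); print("knob",r.x,np.degrees(r.x[2]),r.fun)
L=[]
for c in("top","side"):
    manip.capture(c); d=manip.silhouettes(c,"latch")[0]; L.append((c,d["pixels"].astype(np.float32),np.array([0,0])))
for sel in (L[:1],):
    r=fit(sel,PL,(.58,-.113,[.5,.8,1.1]),.16); print("latch",r.x,np.degrees(r.x[2]),r.fun)
E
```

```text
top [ 43.  46. 165. 168.]
492.0
side [  2.  10. 152. 157.]
431.0
knob [0.5392 0.1683 1.3988] 80.14382916870403 125.65625
knob [0.5387 0.1669 1.4709] 84.27691869337613 73.1875
knob [0.5406 0.1698 1.3822] 79.19561917425037 46.875
latch [ 0.5766 -0.1116  0.9272] 53.12264807698839 37.96875
```

```bash
cat > ov.py <<'E'
from fit import *
def overlay(c,img,items,b,f=8,off=(0,0)):
    x0,x1,y0,y1=b; im=cv2.resize(img[y0:y1,x0:x1],None,fx=f,fy=f,interpolation=0); im=np.clip(im*1.6,0,255).astype(np.uint8)
    for parts,(x,y,z,a) in items:
        R=np.array([[np.cos(a),-np.sin(a),0],[np.sin(a),np.cos(a),0],[0,0,1]])
        for bx in parts:
            uv=((proj(c,bx@R.T+[x,y,z])-[x0,y0]+off+.5)*f).round().astype(int)
            for i in range(8):
                for k in (1,2,4):
                    if not i&k: cv2.line(im,tuple(map(int,uv[i])),tuple(map(int,uv[i|k])),(0,0,255),1)
    return im
E
python3 - <<'E'
from ov import *
s={c:cv2.imread(f"pics/{c}0.png") for c in("side","top")}
k=(.5392,.1683,.16,1.3988); l=(.5766,-.1116,.16,.9272)
a=overlay("top",s["top"],[(KN,k)],(140,190,150,186)); b=overlay("side",s["side"],[(KN,k)],(235,285,98,134))
c=overlay("top",s["top"],[(PL,l)],(280,330,135,171));d=overlay("side",s["side"],[(PL,l)],(285,335,203,239))
cv2.imwrite("pics/ov0.png",np.vstack([np.hstack([a,b]),np.hstack([c,d])]))
E
```

```text
(no output)
```

View pics/ov0.png

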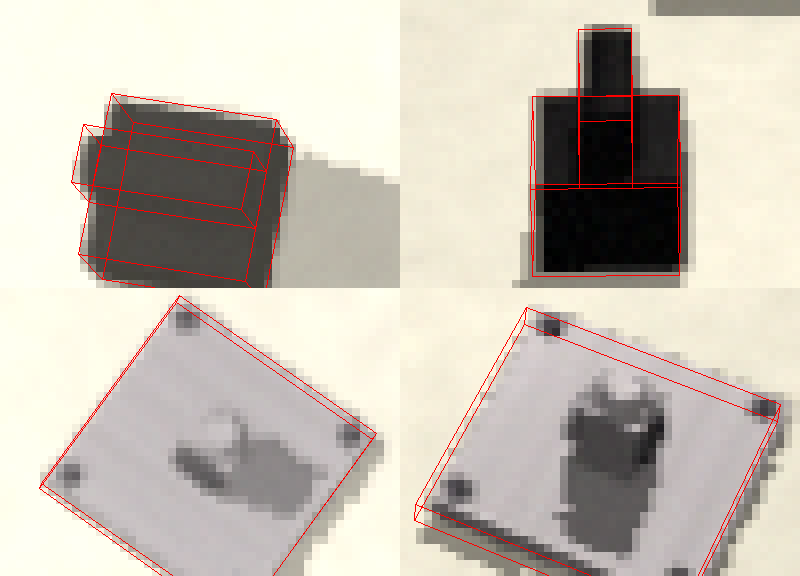

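```bash
python3 - <<'E'
from fit import *
np.set_printoptions(precision=4,suppress=True)
s={c:cv2.imread(f"pics/{c}0.png").max(2).astype(np.float32) for c in("side","top")}
o=[]
for c,b,k in (("top",(140,192,150,200),45),("side",(235,290,95,140),10)):
    x0,x1,y0,y1=b; g=s[c][y0:y1,x0:x1]; bg=165 if c=="top" else 154
    m=np.clip((bg-g)/(bg-k),0,1); m[m<.55]=m[m<.55]*(m[m<.55]<.0)
    n,l,st,_=cv2.connectedComponentsWithStats((m>.5).astype(np.uint8)); m=(l==1+np.argmax(st[1:,4])).astype(np.float32)
    o.append((c,m,np.array([x0,y0])))
def joint(obs,parts,p0,z):
    def cost(v):
        return sum(np.abs(render(c,parts,(v[0],v[1],z,v[2]),m.shape,og,v[3+2*i:5+2*i])-m).sum() for i,(c,m,og) in enumerate(obs))+0.6*np.sum(v[3:]**2)
    best=None
    for a in p0[2]:
        s=np.array([[p0[0],p0[1],a]+[0]*4]*8,float)
        for i,e in enumerate([.005,.005,.1,1,1,1,1]): s[i+1,i]+=e
        r=minimize(cost,s[0],method="Nelder-Mead",options=dict(initial_simplex=s,xatol=1e-5,fatol=1e-3,maxiter=1500))
        if best is None or r.fun<best.fun: best=r
    return best
r=joint(o,KN,(.539,.168,[1.38,1.47,1.55]),.16); print("knob",r.x,np.degrees(r.x[2]),r.fun)
L=[]
for c in("top","side"):
    manip.capture(c); d=manip.silhouettes(c,"latch")[0]; L.append((c,d["pixels"].astype(np.float32),np.array([0,0])))
r=joint(L,PL,(.577,-.112,[.85,.93,1]),.16); print("latch",r.x,np.degrees(r.x[2]),r.fun)
E
python3 -m creep '[0,0,-0.4,0,0,0.185, 0,0,-0.4,0,0,0.185, 0,0,0,0,0,0.185, 0,0,0,0,0,0.185, 0,0,0,0,0,0.185, 0,0,0,0,0,0.185, 0,0,0,0,0,0.185]' -1
```

```text
t: 2.17
position: [0.2398, 0.5772, 0.4248]
ee_rot: [-3.141, 0.0, -0.124]
wrist_force: [-0.2, 1.0, 0.7]
width: 0.0859Traceback (most recent call last):
  File "<stdin>", line 20, in <module>
  File "<stdin>", line 17, in joint
    res = _minimize_neldermead(fun, x0, args, callback, bounds=bounds,
                               **options)
    fxr = func(xr)
    fx = function(np.copy(x), *(wrapper_args + args))
  File "<stdin>", line 12, in cost
  File "<stdin>", line 12, in <genexpr>
  File "fit.py", line 11, in render
    uv=(proj(c,b@R.T+[x,y,z])-org+off+0.5)*S
        ~~~~^^^^^^^^^^^^^^^^^
  File "h.py", line 9, in proj
    m=manip.camera_model(c); T=m["world_from_camera"]
ValueError: time passes only in moves, steps and waits
```

```bash
sed -i 's/^from plant import manip/from plant import manip\n_C={}\ndef cm(c):\n    if c not in _C: _C[c]=manip.camera_model(c)\n    return _C[c]/; s/m=manip.camera_model(c)/m=cm(c)/' h.py
cat > jf.py <<'E'
from fit import *
np.set_printoptions(precision=4,suppress=True)
def joint(obs,parts,p0,z,w=.6):
    def cost(v):
        return sum(np.abs(render(c,parts,(v[0],v[1],z,v[2]),m.shape,og,v[3+2*i:5+2*i])-m).sum() for i,(c,m,og) in enumerate(obs))+w*np.sum(v[3:]**2)
    best=None
    for a in p0[2]:
        s=np.array([[p0[0],p0[1],a]+[0]*4]*8,float)
        for i,e in enumerate([.005,.005,.1,1,1,1,1]): s[i+1,i]+=e
        r=minimize(cost,s[0],method="Nelder-Mead",options=dict(initial_simplex=s,xatol=1e-5,fatol=1e-3,maxiter=1500))
        if best is None or r.fun<best.fun: best=r
    return best
E
python3 - <<'E'
from jf import *
s={c:cv2.imread(f"pics/{c}0.png").max(2).astype(np.float32) for c in("side","top")}
o=[]
for c,b in (("top",(140,192,150,200)),("side",(235,290,95,140))):
    x0,x1,y0,y1=b; g=s[c][y0:y1,x0:x1]; m=(g<(105 if c=="top" else 82)).astype(np.uint8)
    n,l,st,_=cv2.connectedComponentsWithStats(m); m=(l==1+np.argmax(st[1:,4])).astype(np.float32)
    o.append((c,m,np.array([x0,y0])))
for w in (.6,5): r=joint(o,KN,(.539,.168,[1.38,1.47,1.55]),.16,w); print("knob",r.x,np.degrees(r.x[2]),r.fun)
L=[]
for c in("top","side"):
    manip.capture(c); d=manip.silhouettes(c,"latch"); 
    if d: L.append((c,d[0]["pixels"].astype(np.float32),np.array([0,0])))
for w in (.6,5): r=joint(L,PL,(.577,-.112,[.85,.93,1]),.16,w); print("latch",r.x,np.degrees(r.x[2]),r.fun)
E
```

```text
knob [ 0.5393  0.1688  1.4194  0.5886  0.7436  0.6105 -0.3227] 81.32454823991868 53.62263128809739
knob [ 0.5394  0.1683  1.4182  0.2856  0.6432  0.5023 -0.4583] 81.2572866295842 59.03813898214543
latch [ 0.5778 -0.1113  0.9263  0.1247  0.5778  0.5859 -0.2236] 53.071596974220995 102.07055966052266
latch [ 0.5776 -0.1114  0.9261 -0.0004  0.4455  0.5856 -0.3095] 53.06025407148236 106.49822541516079
```

```bash
python3 -m creep '[0,0,0,0,0,0.028, 0.895,0.897,0,0,0,0, 0.895,0.897,0,0,0,0, 0.895,0.897,0,0,0,0, 0.895,0.897,0,0,0,0, 0.895,0.897,0,0,0,0, 0.895,0.897,0,0,0,0, 0.895,0.897,0,0,0,0, 0.895,0.897,0,0,0,0, 0.895,0.897,0,0,0,0, 0.895,0.897,0,0,0,0, 0.895,0.897,0,0,0,0, 0.895,0.897,0,0,0,0, 0.895,0.897,0,0,0,0, 0.895,0.897,0,0,0,0, 0.895,0.897,0,0,0,0, 0.895,0.897,0,0,0,0, 0,0,0,0,0,0]' -1
python3 - <<'E'
from h import *
print(manip.read_state()["qpos"])
for c in("side","top"): cv2.imwrite(f"pics/{c}1.png",manip.capture(c)[:,:,::-1])
a=cv2.imread("pics/side1.png")[40:200,150:400];b=cv2.imread("pics/top1.png")[60:300,60:310]
cv2.imwrite("pics/c1.png",np.hstack([cv2.resize(a,(400,256)),cv2.resize(b,(267,256))]))
E
```

```text
t: 4.62
position: [0.5429, 0.1675, 0.4248]
ee_rot: [3.141, -0.001, -0.149]
wrist_force: [-0.1, 0.6, -0.1]
width: 0.0855
[-0.76964893  0.19904701  0.45243178  1.60907323 -0.08761869  1.35354961
 -0.4555538 ]
```

View pics/c1.png

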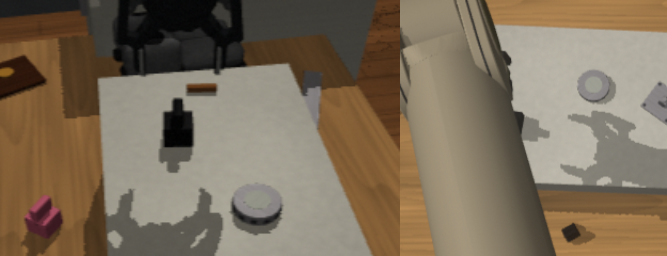

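```bash
python3 -m creep '[-0.145,-0.02,0.57,0,0,0.003, 0,0,0.6,0,0,0, 0,0,0.6,0,0,0, 0,0,0.55,0,0,0, 0,0,0,0,0,0]' -1
python3 - <<'E'
from h import *
for c in("side",): cv2.imwrite(f"pics/{c}2.png",manip.capture(c)[:,:,::-1])
a=cv2.imread("pics/side2.png")[40:170,180:340]
cv2.imwrite("pics/c2.png",np.clip(cv2.resize(a,None,fx=4,fy=4,interpolation=2)*1.8,0,255).astype(np.uint8))
E
```

```text
t: 5.35
position: [0.538, 0.1711, 0.3653]
ee_rot: [3.14, 0.002, -0.149]
wrist_force: [-0.4, 0.9, 0.1]
width: 0.0854
```

View pics/c2.png

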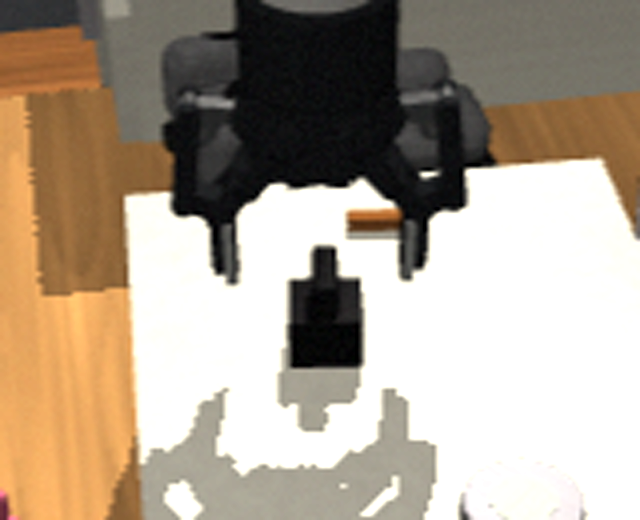

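The fingers straddle the bar symmetrically: pads at crop columns 235 and 405, bar at 325. I'll re-read the settled pose before closing.

```bash
python3 -m creep '[0,0,0,0,0,0, 0,0,0,0,0,0]'; python3 -c "
from h import *
print(proj('side',[[.538,.17,.365-.155],[.538,.17,.19]]))"
```

```text
t: 5.65
position: [0.5385, 0.1711, 0.3673]
ee_rot: [-3.141, -0.001, -0.149]
wrist_force: [0.7, -0.2, 0.2]
width: 0.0855
[[259.38507026 107.06231883]
 [259.45045585 114.72068436]]
```

```bash
python3 -m creep '[0,0.1,0,0,0,0, 0,0,0,0,0,0, 0,0,0,0,0,0, 0,0,0,0,0,0, 0,0,0,0,0,0, 0,0,0,0,0,0, 0,0,0,0,0,0, 0,0,0,0,0,0]' 1 60
```

```text
t: 6.65
position: [0.5379, 0.1687, 0.3667]
ee_rot: [-3.141, -0.0, -0.149]
wrist_force: [-0.1, 0.2, -0.7]
width: 0.0127
```

```bash
python3 -m creep '[0,0,-0.6,0,0,0, 0,0,-0.6,0,0,0, 0,0,-0.8,0,0,0.165, 0,0,0,0,0,0.165, 0,0,0,0,0,0.165, 0.8,0.8,0,0,0,0, 0.8,0.8,0,0,0,0, 0.8,0.8,0,0,0,0, 0.8,0.8,0,0,0,0, 0.8,0.8,0,0,0,0, 0.8,0.8,0,0,0,0, 0.8,0.8,0,0,0,0, 0.8,0.8,0,0,0,0, 0.8,0.8,0,0,0,0, 0.8,0.8,0,0,0,0, 0,0,0,0,0,0, 0,0,0,0,0,0]'
python3 - <<'E'
from h import *
for c in("side","top"): cv2.imwrite(f"pics/{c}3.png",manip.capture(c)[:,:,::-1])
a=cv2.imread("pics/side3.png")[140:260,240:400];b=cv2.imread("pics/top3.png")[100:220,240:400]
cv2.imwrite("pics/c3.png",np.clip(cv2.resize(np.vstack([a,b]),None,fx=2.5,fy=2.5,interpolation=2)*1.8,0,255).astype(np.uint8))
E
```

```text
t: 8.78
position: [0.5779, -0.1106, 0.4173]
ee_rot: [-3.141, -0.0, -0.643]
wrist_force: [0.7, 0.4, -0.9]
width: 0.0126
```

View pics/c3.png

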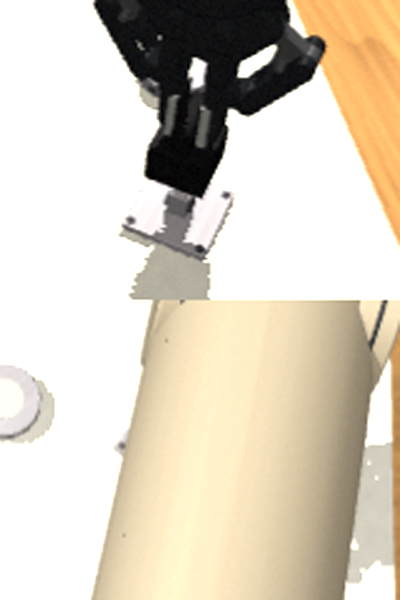

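Run:
```python
from ov import *
im=cv2.imread("pics/side3.png")
sp=PL+[box(-.007,.007,-.007,.007,.006,.025)]
o=overlay("side",im,[(KN,(.5779,-.1106,.2106,.928)),(sp,(.5777,-.1113,.16,.9263))],(280,345,175,247),8,(.58,-.27))
cv2.imwrite("pics/ov3.png",o)
```

```text
(no output)
```

View pics/ov3.png

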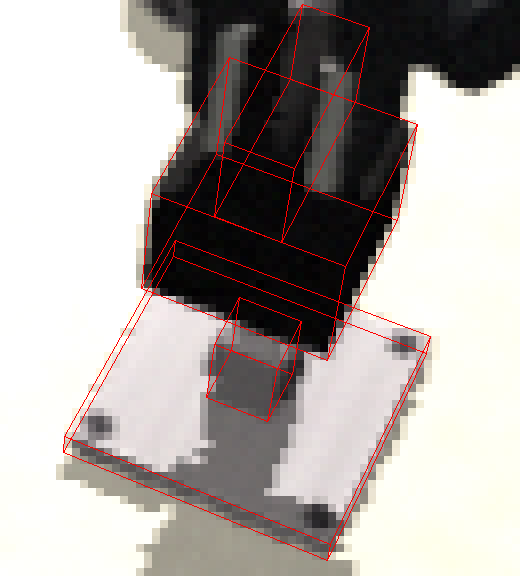

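The overlay shows the held knob's yaw and axis matching the plate and spindle to within about 1 pixel. I'll descend onto the nose.

```bash
python3 -m creep '[0,0.02,0.35,0,0,0, 0,0,0.3,0,0,0, 0,0,0.2,0,0,0, 0,0,0.1,0,0,0, 0,0,0,0,0,0, 0,0,0,0,0,0]'
```

```text
t: 9.62
position: [0.5775, -0.1118, 0.3931]
ee_rot: [-3.141, -0.0, -0.644]
wrist_force: [-0.0, 0.1, -1.1]
width: 0.0126
```

```bash
python3 -m creep '[0,0,0.1,0,0,0, 0,0,0.1,0,0,0, 0,0,0.1,0,0,0, 0,0,0,0,0,0, 0,0,0,0,0,0]'; python3 -c "
from h import *
s=manip.read_state();print(s['wrist_force'],s['wrist_torque'])"
```

```text
t: 10.25
position: [0.5775, -0.1118, 0.3855]
ee_rot: [-3.142, -0.0, -0.644]
wrist_force: [0.6, -1.4, -0.7]
width: 0.0125
[ 0.59473098 -1.4185649  -0.72241593] [-0.18707998 -0.22663542 -0.00624642]
```

```bash
python3 -m creep '[0,0,0.1,0,0,0, 0,0,0.1,0,0,0, 0,0,0.05,0,0,0, 0,0,0,0,0,0]' - 80
```

```text
t: 10.75
position: [0.5778, -0.112, 0.3801]
ee_rot: [-3.14, -0.002, -0.644]
wrist_force: [-0.3, -0.7, 6.1]
width: 0.012
```

```bash
python3 -m creep '[0,0,0.08,0,0,0, 0,0,0,0,0,0]'
```

```text
t: 11.0
position: [0.5777, -0.1117, 0.3775]
ee_rot: [-3.141, -0.001, -0.644]
wrist_force: [0.8, -0.5, 1.2]
width: 0.0123
```

```bash
python3 -m creep '[0,0,0.08,0,0,0, 0,0,0,0,0,0]'
```

```text
t: 11.25
position: [0.5775, -0.1117, 0.3747]
ee_rot: [3.141, 0.0, -0.644]
wrist_force: [2.7, -1.4, -2.6]
width: 0.0121
```

The force rose to 6 N and dropped again, which is the click. About 2 mm remain to the plate.

```bash
python3 -m creep '[0,0,0.08,0,0,0, 0,0,0,0,0,0, 0,0,0,0,0,0]'
```

```text
t: 11.62
position: [0.5774, -0.1119, 0.3729]
ee_rot: [3.141, 0.0, -0.644]
wrist_force: [2.8, -2.4, -2.9]
width: 0.0116
```

```bash
python3 -m creep '[0,0,0.04,0,0,0, 0,0,0,0,0,0]'
```

```text
t: 11.88
position: [0.5774, -0.112, 0.3728]
ee_rot: [-3.141, -0.0, -0.644]
wrist_force: [0.3, -2.3, 4.0]
width: 0.0124
```

```bash
python3 -m creep '[0,0,0.04,0,0,0, 0,0,0,0,0,0]'
```

```text
t: 12.12
position: [0.5774, -0.1121, 0.3727]
ee_rot: [-3.141, -0.0, -0.644]
wrist_force: [-3.9, -1.9, 13.7]
width: 0.0122
```

```bash
python3 -m creep '[0,0,-0.01,0,0,0, 0,0,0,0,0,0, 0,0,0,0,0,0, 0,0,0,0,0,0]'; python3 -m creep '[0,0,0,0,0,0, 0,0,0,0,0,0, 0,0,0,0,0,0, 0,0,0,0,0,0]'
python3 - <<'E'
from ov import *
for c in("side","top"): cv2.imwrite(f"pics/{c}4.png",manip.capture(c)[:,:,::-1])
o=overlay("side",cv2.imread("pics/side4.png"),[(KN,(.5777,-.1113,.166,.9263)),(PL,(.5777,-.1113,.16,.9263))],(275,345,185,247),8,(.58,-.27))
t=cv2.imread("pics/side4.png")
cv2.imwrite("pics/ov4.png",o);print(manip.read_state()["wrist_force"],manip.read_state()["wrist_torque"])
E
```

```text
t: 12.62
position: [0.5774, -0.1121, 0.3727]
ee_rot: [-3.141, -0.0, -0.644]
wrist_force: [-2.2, -1.6, 11.3]
width: 0.0121
t: 13.12
position: [0.5774, -0.1121, 0.3727]
ee_rot: [-3.141, -0.0, -0.644]
wrist_force: [-2.2, -0.7, 11.6]
width: 0.0121
[-3.28743956 -1.55851889 11.72135226] [-0.2555932   0.73963386  0.02237289]
```

View pics/ov4.png

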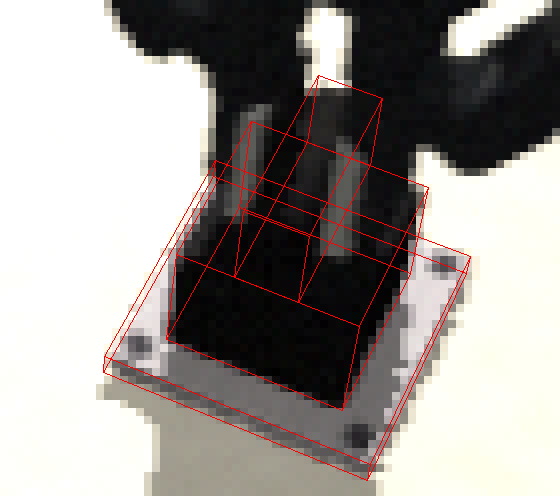

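View pics/side4.png

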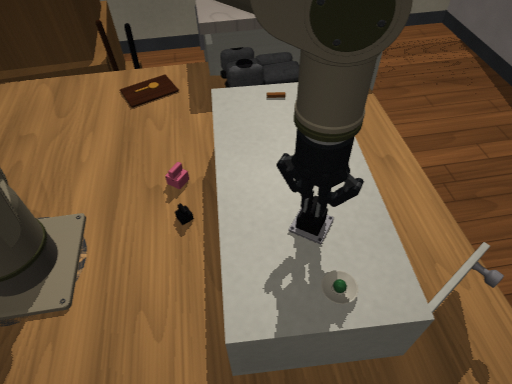

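The knob sits exactly in the predicted home pose on the plate, with a steady push of about 11.5 N. The nut blank and the dish with its marble are in place; the arm hides the pipe in the side view. I'll check the pipe from the top picture and then hand in.

```bash
python3 -m creep '[0,0,0,0,0,0, 0,0,0,0,0,0]'
python3 - <<'E'
from h import *
for l in ("pitch_pipe","nut_blank","dish"):
    print(l,[(np.round(d["location"],1),round(float(d["p"]),2)) for d in manip.landmark_of("top",l)],[(np.round(d["location"],1),round(float(d["p"]),2)) for d in manip.landmark_of("side",l)])
E
```

```text
t: 13.48
position: [0.5774, -0.1121, 0.3727]
ee_rot: [-3.141, -0.0, -0.644]
wrist_force: [-2.6, -1.7, 11.1]
width: 0.0122
pitch_pipe [(array([243.4, 141.7]), 0.75)] []
nut_blank [(array([113.4, 150.6]), 0.45), (array([365.8, 151.2]), 0.38)] [(array([273.9,  96.7]), 0.58)]
dish [(array([362.9, 148.8]), 0.42)] [(array([337.2, 291.4]), 0.79)]
```

View pics/top4.png

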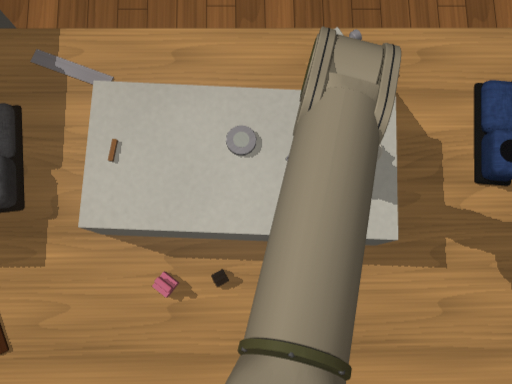

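The pipe at (241,141) and the nut blank at (113,150) haven't moved. The dish is mostly hidden from the top, but the side view shows it at (339,288), where it started.

```bash
python3 -c "
from plant import manip
print(manip.job_done()); s=manip.read_state(); print(s['t'],s['position'],s['wrist_force'])"
```

```text
the job is handed in; nothing more can be done
None
the job is handed in; nothing more can be done
```

The knob is fitted on the spindle, pressed past the click and home on the plate. I handed the job in at about 13.5 s, still gripping and pressing it down.

- **Fit:** I gripped the large black knob on the cubby by its bar and turned it about 28° to match the spindle. The force rose to about 6 N and fell away at the click. The arm then stopped at TCP z = 0.3727 m, the height expected with the knob flat on the plate.
- **Last checks:** The wrist force held steady at 11–12 N downward, a little above the 10 N asked. In the side view the knob matches its predicted home pose to about a pixel.
- **Other things:** The pipe, nut blank, dish and marble show no visible movement. The pipe was hidden by the arm in the side view and the dish mostly hidden in the top one, so each was confirmed from one camera only.
- **Left over:** A small sideways force of about 3 N remained at the wrist. One weak top-view nut-blank detection lay on the dish, and the top-view dish detection, where the arm hides most of the dish, was about 5 pixels off. I discounted both because the side view showed the dish and nut blank in place.

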